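Switch off the battery charger's socket

ROBOT

A 6-joint arm with a two-finger parallel gripper is mounted at the origin on the work surface. World frame = base frame: x ahead of the robot, y to its left, z up, the work surface at z = 0. Lengths are in mm, angles in rad, forces in N, time in s.
With the tool pointing down it reaches from about 350 to 775 mm from the base axis. Payload 7.3 kg.
Tool frame: the origin (TCP) lies midway between the tips of the shut fingers; the grasp point (between the pads) lies 19 mm behind it; z points along the fingers, y is the line along which they close (so a half turn about z gives the same grasp; the last joint's range is limited). The gripper opens to 92 mm and grips with 3 to 60 N. Pads are 19 mm wide; open, the fingers measure 130 mm over their backs; the gripper's body (75 mm by 190 mm) begins 47 mm behind the grasp point.
Start: joints at [-1.33, 0.342, 1.524, -0, 1.275, -0.146], TCP at [198.067, -486.224, 226.741] pointing down, gripper open.
Joint ranges: [-2.53, 2.53], [-0.77, 2.02], [0.04, 2.7], [-1, 4.14], [0.28, 2.66], [-3.11, 3.11]. Speed limits (rad/s): [2.57, 2.57, 3.14, 3.14, 3.14, 3.14].

INTERFACE

Orientations are given as [roll, pitch, yaw] about the fixed x, y, z axes, in that order (R = Rz(yaw) Ry(pitch) Rx(roll)).
In Python, from plant import bot gives the robot as it stands. The module is installed in compiled form; this text tells all that it offers.
- The arm moves only by the shell command python3 -m crank 'ROWS' [OPENING]. ROWS is JSON, a list of rows, each a list of 6 numbers: the shift along the tool's x, y, z in m, then the turn, a rotation vector about the tool's x, y, z in rad. In form: [[dx, dy, dz, wx, wy, wz], ...]. A call has 1 to 5 rows; each row shifts and turns the commanded pose from where the row before left it, along the tool's axes as they then stand; what a row does not reach is not made up. A row lasts 1/8 s, in which the tool goes at most 62.5 mm and 10.7 degrees, less where a joint would pass 70% of its speed; a pose out of reach is approached as far as the arm can. A call is refused whole if a number of a shift passes 0.0625 or a number of a turn 0.188, either way. A call with a gripper value outside its range is refused whole. OPENING is the opening in per cent of the stroke, from 0 (shut) to 100 (fully open), set as the call begins (- or left out, the last holds). The fingers move at their own pace and stop on an object; the grip force is fixed at half the most. Time passes only in rows, so rows that do not move let the fingers close. It gives the time, the measured TCP pose, the force, the opening and the grip force at its end, in the units of the state.
- bot.get_obs(): the state, without advancing time (a new reading comes with each control period).
- bot.capture(name): name is "scene" or "top" or "wrist"; returns a dict with "color" (480x640x3 uint8, blue, green, red), "fov_y" (degrees; the focal length in pixels is half the picture's height over the tangent of half this angle, whatever the lens; pixels are square), "cx", "cy" (the principal point, pixels), "extrinsics" (4x4, takes a point from world to camera coordinates); the wrist camera has in their place "tool_from_camera" (4x4, takes a point from camera to tool coordinates, whose origin is the TCP and whose axes are the flange's). Camera axes: x right, y up, looking along -z (the intrinsics and any distortion apply to the point x, -y, -z); pixel columns grow to the right and rows downward; lengths in mm; the calibration is good to about 2 mm. A picture is of the moment at which its call begins: read the wrist's pose just before it. There is no depth.
- bot.close_job(): hands the job in; it is judged then, once.
The state is a dict: "time": time; "joint_positions": joint angles; "dq": joint speeds; "tau": joint torques, N m; "tool_pos": TCP position; "tcp_rot": TCP orientation; "contact_force": force on the tool from outside, world axes, zero at the start; "moment": the same for the moment, N m; "grip_width": finger opening in mm; "finger_force": force on a finger pad.
Only numpy, scipy, OpenCV 4.12 (cv2) and the standard library are available. Lean on these libraries where they do the work, as an engineer would, in place of code of your own. Each camera call takes 0.05 s, during which the arm holds its last target. There are 200 camera calls.

TASK

The four cells in the black charger on the bench power box are full: switch off the charger's socket by gently pressing down the raised, red-edged end of the rocker switch straight in front of it, then take the hand away. Leave the other three switches on, and do not shift, lift or unplug the charger, the things in the other sockets or the paint tin.

Things in the scene. Friction and masses are not known exactly. Their poses are not given: they have to be found in the camera images.
- powerbox: bench power box screwed to the bench: grey steel case 150 mm deep (its x), 370 mm long (y), 50 mm high, with four sockets in a row along its far side and, on the robot's side, four rocker switches, one straight in front of each socket, 80 mm apart. Origin: centre of its underside, on the bench; x points from switches to sockets, y along the row to the robot's left. Turned up to 0.3 rad.
- socket1 (a point): centre of socket 1 (1 is the leftmost seen from the robot, at +y, 4 the rightmost), level with the top face of the box, 50 mm above the bench; what is plugged in covers it
- socket2 (a point): centre of socket 2 (1 is the leftmost seen from the robot, at +y, 4 the rightmost), level with the top face of the box, 50 mm above the bench; what is plugged in covers it
- socket3 (a point): centre of socket 3 (1 is the leftmost seen from the robot, at +y, 4 the rightmost), level with the top face of the box, 50 mm above the bench; what is plugged in covers it
- socket4 (a point): centre of socket 4 (1 is the leftmost seen from the robot, at +y, 4 the rightmost), level with the top face of the box, 50 mm above the bench; what is plugged in covers it
- switch1 (a joint): white rocker switch of socket 1, 31 mm long (box x) and 21 mm wide, in rad: +0.2 is on (red-edged end, nearer the robot, stands up), -0.2 is off (red-edged end down). Snaps over at 0 and stays; takes about 2 N at the end, nothing half-way. Its pivot lies 77 mm from the socket's centre, 6 mm above the box's top face; its 2 mm high black frame is sprung: it gives up to 2.5 mm under 6 to 20 N.
- switch2 (a joint): white rocker switch of socket 2, 31 mm long (box x) and 21 mm wide, in rad: +0.2 is on (red-edged end, nearer the robot, stands up), -0.2 is off (red-edged end down). Snaps over at 0 and stays; takes about 2 N at the end, nothing half-way. Its pivot lies 77 mm from the socket's centre, 6 mm above the box's top face; its 2 mm high black frame is sprung: it gives up to 2.5 mm under 6 to 20 N.
- switch3 (a joint): white rocker switch of socket 3, 31 mm long (box x) and 21 mm wide, in rad: +0.2 is on (red-edged end, nearer the robot, stands up), -0.2 is off (red-edged end down). Snaps over at 0 and stays; takes about 2 N at the end, nothing half-way. Its pivot lies 77 mm from the socket's centre, 6 mm above the box's top face; its 2 mm high black frame is sprung: it gives up to 2.5 mm under 6 to 20 N.
- switch4 (a joint): white rocker switch of socket 4, 31 mm long (box x) and 21 mm wide, in rad: +0.2 is on (red-edged end, nearer the robot, stands up), -0.2 is off (red-edged end down). Snaps over at 0 and stays; takes about 2 N at the end, nothing half-way. Its pivot lies 77 mm from the socket's centre, 6 mm above the box's top face; its 2 mm high black frame is sprung: it gives up to 2.5 mm under 6 to 20 N.
- switch1_end (a point): middle of the top edge of the red-edged end of rocker switch 1, the end nearer the robot, 15 mm from the pivot: press near it, on the robot's side of the pivot. This edge is 12 mm above the box's top face when on, 9 mm half-way (where it snaps over), 6 mm when off. Beyond the frame the face is bare for 12 mm to the box's front edge.
- switch2_end (a point): middle of the top edge of the red-edged end of rocker switch 2, the end nearer the robot, 15 mm from the pivot: press near it, on the robot's side of the pivot. This edge is 12 mm above the box's top face when on, 9 mm half-way (where it snaps over), 6 mm when off. Beyond the frame the face is bare for 12 mm to the box's front edge.
- switch3_end (a point): middle of the top edge of the red-edged end of rocker switch 3, the end nearer the robot, 15 mm from the pivot: press near it, on the robot's side of the pivot. This edge is 12 mm above the box's top face when on, 9 mm half-way (where it snaps over), 6 mm when off. Beyond the frame the face is bare for 12 mm to the box's front edge.
- switch4_end (a point): middle of the top edge of the red-edged end of rocker switch 4, the end nearer the robot, 15 mm from the pivot: press near it, on the robot's side of the pivot. This edge is 12 mm above the box's top face when on, 9 mm half-way (where it snaps over), 6 mm when off. Beyond the frame the face is bare for 12 mm to the box's front edge.
- charger: flat black battery charger plugged straight into one of the sockets, with four green round cells lying side by side in its bay: 98 mm long, 66 mm wide, 28 mm high above the box's face. Origin: on the axis of its plug (so above its socket's centre), at the box's top face; it reaches 26 mm from there towards the switches and 72 mm away from them. Sits loosely enough to be knocked out.
- timer: plug-in timer in another socket: white block 66 x 62 mm with a blue dial on top, 46 mm high above the box's face. Origin: on its plug's axis, at the box's top face.
- adapter: small white phone-charging adapter in another socket: 30 x 34 mm, rising 38 mm above the box's face. Origin: on its plug's axis, 14 mm below the box's top face.
- nightlight: plug-in night light in another socket: white 56 mm square plate with an amber dome, 38 mm high above the box's face. Origin: on its plug's axis, at the box's top face.
- tin: small paint tin with a green label, 84 mm across and 95 mm high, standing on the bench to the right of the power box. Origin: centre of its underside.

How it is judged:
By the outcome, as a careful person would: the job done as asked, in the order asked, and still so for the second after the job is handed in, with the robot touching nothing.
It also fails if it takes over 32 s, if anything falls off the work surface, if the arm or the gripper's body presses on something with over 40 N, if the wrist force passes 120 N, or if a joint passes its speed limit or range.

## Working session

There is one attempt and no reset: what is moved stays moved. The work goes in short steps, Python scripts to look and compute and a shell command to move; the robot and the scene stay as the last step left them, time stands still between calls to the robot, and variables do not carry over. Pictures are saved under pics/ and viewed, at most 10 in all, crops included, and the job is handed in when it is done.

```bash
mkdir -p pics
python3 - <<'E'
from plant import bot
import cv2
o=bot.get_obs();print(o)
for n in("scene","top"):
    c=bot.capture(n);cv2.imwrite(f"pics/{n}0.png",c["color"]);print(n,{k:v for k,v in c.items() if k!="color"})
E
```

```text
{'time': 0.0, 'joint_positions': array([-1.33000502e+00,  3.42729992e-01,  1.52500857e+00,  9.15561738e-06,
        1.27541819e+00, -1.46013910e-01]), 'dq': array([ 0.00061942, -0.00170011,  0.00045479,  0.00014538,  0.00093507,
       -0.00016279]), 'tau': array([ 1.23516391e-03, -4.31244707e+01, -2.44215649e+01,  7.17649539e-02,
        5.59275644e-02, -1.46168359e-04]), 'tool_pos': array([ 197.96438397, -485.8039505 ,  226.04414834]), 'tcp_rot': array([-3.14004647e+00, -2.36232062e-04,  3.86802363e-01]), 'contact_force': array([-0.1824569 ,  0.25658911,  1.04169908]), 'moment': array([-0.02554107, -0.00225768, -0.00648471]), 'finger_force': 0.0, 'grip_width': 91.81622406908575}
scene {'fov_y': 44.78296735972226, 'cx': 311.7974422856457, 'cy': 225.07355794815123, 'extrinsics': array([[-2.67669115e-01,  9.63473273e-01, -8.51454066e-03,
         2.62060315e+02],
       [-6.58475121e-01, -1.76469907e-01,  7.31620726e-01,
         2.87065527e+02],
       [ 7.03394455e-01,  2.01438885e-01,  6.81658724e-01,
        -1.36034084e+03],
       [ 0.00000000e+00,  0.00000000e+00,  0.00000000e+00,
         1.00000000e+00]])}
top {'fov_y': 45.65821582147063, 'cx': 312.751317003023, 'cy': 239.40900506005067, 'extrinsics': array([[-5.69710450e-03, -9.99967930e-01, -5.62876086e-03,
        -1.03685358e+02],
       [ 9.97282223e-01, -6.09510010e-03,  7.34235466e-02,
        -5.63522947e+02],
       [-7.34554997e-02, -5.19516153e-03,  9.97284964e-01,
        -1.21242284e+03],
       [ 0.00000000e+00,  0.00000000e+00,  0.00000000e+00,
         1.00000000e+00]])}
```

View pics/top0.png

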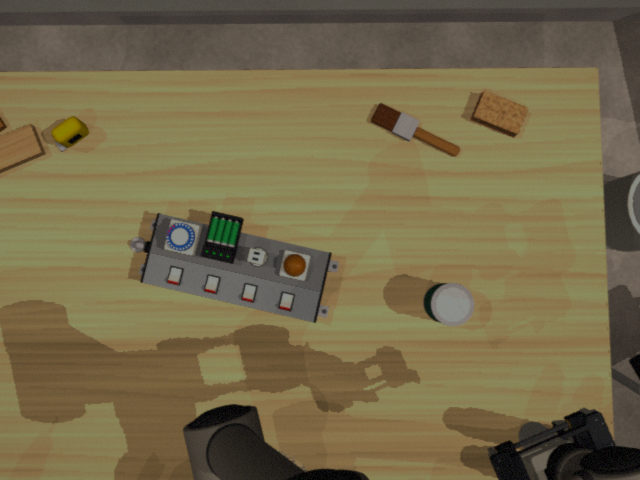

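View pics/scene0.png

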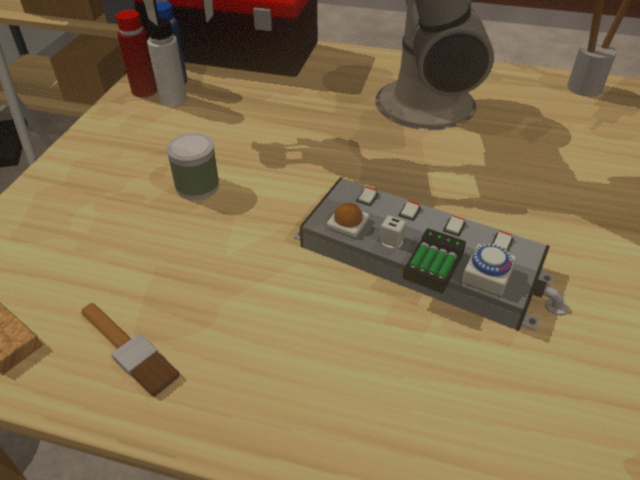

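The top view shows the timer in socket 1 (182,237), the charger in socket 2 (222,237), the adapter in 3 and the night light in 4. The switches are at (175,275), (212,284), (249,292) and (287,300), so the target is switch 2. The scene view agrees: the charger is at (435,260) and its switch at (455,226).

```bash
cat > h.py <<'E'
import numpy as np,cv2
def ray(c,u,v,E=None):
    f=240/np.tan(np.radians(c["fov_y"]/2)); E=c["extrinsics"] if E is None else E
    d=np.array([(u-c["cx"])/f,-(v-c["cy"])/f,-1]); R=E[:3,:3]
    return -R.T@E[:3,3],R.T@d
def onz(c,u,v,z,E=None):
    o,d=ray(c,u,v,E); return o+d*(z-o[2])/d[2]
E
python3 - <<'E'
from h import *
from plant import bot
for n,near in(("top",[(175,275),(212,284),(249,292),(287,300)]),("scene",[(503,241),(455,226),(410,211),(369,196)])):
    c=bot.capture(n);hsv=cv2.cvtColor(c["color"],cv2.COLOR_BGR2HSV)
    m=((hsv[...,2]>135)&(hsv[...,1]<50)).astype(np.uint8)
    r=(((hsv[...,0]<8)|(hsv[...,0]>172))&(hsv[...,1]>110)&(hsv[...,2]>60)).astype(np.uint8)
    for nm,mm,z in(("white",m,57),("red",r,60)):
        k,l,s,ce=cv2.connectedComponentsWithStats(mm)
        P=[]
        for p in near:
            i=1+np.argmin(np.hypot(*(ce[1:]-p).T)); P.append(onz(c,*ce[i],z)); print(n,nm,ce[i].round(1),s[i,2:],P[-1].round(1))
        P=np.array(P);d=P[0]-P[3];print(" spacing",np.linalg.norm(np.diff(P,axis=0),axis=1).round(1),"yaw",np.arctan2(-d[0],d[1]).round(3))
E
```

```text
top white [174.5 274.2] [10 13 97] [489.1 182.3  57. ]
top white [211.8 283. ] [ 11  13 102] [470.3 104.2  57. ]
top white [249.  291.6] [ 11  14 101] [451.9  26.3  57. ]
top white [286.3 299.9] [10 13 96] [434.1 -51.3  57. ]
 spacing [80.4 80.  79.6] yaw -0.231
top red [172.5 282.2] [12  5 31] [472.4 185.7  60. ]
top red [209.6 290.6] [11  4 27] [454.4 108.1  60. ]
top red [247.  299.4] [11  5 31] [435.9  30.2  60. ]
top red [284.3 308. ] [12  5 33] [417.6 -47.4  60. ]
 spacing [79.7 80.1 79.8] yaw -0.231
scene white [501.9 240.3] [ 18  15 174] [487.7 183.   57. ]
scene white [454.5 224.2] [ 16  15 157] [468.8 105.4  57. ]
scene white [409.3 209.2] [ 16  14 142] [450.6  27.3  57. ]
scene white [367. 195.] [ 15  13 125] [432.3 -50.3  57. ]
 spacing [79.8 80.2 79.8] yaw -0.233
scene red [505.6 232.8] [13  5 16] [471.4 187.5  60. ]
scene red [456.5 216.5] [10  4 10] [452.1 106.8  60. ]
scene red [412.8 202.1] [11  5 16] [434.   30.5  60. ]
scene red [371.6 188.7] [11  5 15] [416.7 -45.4  60. ]
 spacing [83.  78.4 77.8] yaw -0.231
```

Both views agree to about 1.5 mm, the spacing is 80 mm and the yaw is −0.232. Switch 2's end is at about (454,108). I'll shut the fingers and turn the tool so its 19 mm side lies along box x.

```bash
python3 -m crank '[[0,0,0,0,0,0.155],[0,0,0,0,0,0.155],[0,0,0,0,0,0.155],[0,0,0,0,0,0.155],[0,0,0,0,0,0]]' 0
cat > goal.py <<'E'
from h import *
from plant import bot
from scipy.spatial.transform import Rotation as Ro
import sys
o=bot.get_obs();R=Ro.from_euler("xyz",o["tcp_rot"])
print(o["time"],o["tool_pos"].round(1),o["tcp_rot"].round(4),o["contact_force"].round(1),o["grip_width"].round(1))
g=np.array([float(a) for a in sys.argv[1:4]])
print("tool shift",R.inv().apply(g-o["tool_pos"]).round(1),"turn",(R.inv()*Ro.from_euler("xyz",[np.pi,0,-0.232])).as_rotvec().round(4))
E
python3 goal.py 453.5 108.2 110
```

```text
time: 0.82
tool_pos: [198.0, -486.1, 226.6]
tcp_rot: [-3.141, 0.0, -0.232]
contact_force: [-0.5, 0.3, 0.3]
grip_width: 46.3
finger_force: 0.0Traceback (most recent call last):
  File "goal.py", line 6, in <module>
    print(o["time"],o["tool_pos"].round(1),o["tcp_rot"].round(4),o["contact_force"].round(1),o["grip_width"].round(1))
                                                                                             ^^^^^^^^^^^^^^^^^^^^^
AttributeError: 'float' object has no attribute 'round'
```

```bash
sed -i 's/o\["grip_width"\].round(1)/o["grip_width"]/' goal.py; python3 goal.py 453.5 108.2 110
```

```text
0.825 [ 198.  -486.1  226.6] [-3.1413e+00  2.0000e-04 -2.3180e-01] [-0.5  0.3  0.3] 46.281942447547664
tool shift [ 112.1 -637.1  116.7] turn [-0.0003  0.0002  0.0002]
```

```bash
python3 -m crank '[[0.0075,-0.0425,0.002,0,0,0],[0.0075,-0.0425,0.002,0,0,0],[0.0075,-0.0425,0.002,0,0,0],[0.0075,-0.0425,0.002,0,0,0],[0.0075,-0.0425,0.002,0,0,0]]' 0
python3 -m crank '[[0.0075,-0.0425,0.002,0,0,0],[0.0075,-0.0425,0.002,0,0,0],[0.0075,-0.0425,0.002,0,0,0],[0.0075,-0.0425,0.002,0,0,0],[0.0075,-0.0425,0.002,0,0,0]]' 0
python3 -m crank '[[0.0075,-0.0425,0.002,0,0,0],[0.0075,-0.0425,0.002,0,0,0],[0.0075,-0.0425,0.002,0,0,0],[0.0075,-0.0425,0.002,0,0,0],[0,0,0,0,0,0]]' 0
python3 goal.py 453.5 108.2 110
```

```text
time: 1.45
tool_pos: [284.0, -286.9, 216.7]
tcp_rot: [3.141, -0.0, -0.23]
contact_force: [1.0, 0.1, 0.1]
grip_width: 0.7
finger_force: 0.0
time: 2.08
tool_pos: [369.7, -88.8, 206.8]
tcp_rot: [3.141, -0.001, -0.229]
contact_force: [-0.3, 0.6, -0.5]
grip_width: 0.6
finger_force: 0.0
time: 2.7
tool_pos: [438.2, 70.5, 198.4]
tcp_rot: [-3.141, 0.0, -0.226]
contact_force: [0.2, -0.2, 0.3]
grip_width: 0.7
finger_force: 0.0
2.7 [438.2  70.5 198.4] [-3.1414e+00  2.0000e-04 -2.2600e-01] [ 0.2 -0.2  0.3] 0.6945650110549408
tool shift [  6.5 -40.2  88.4] turn [-0.0002  0.0002  0.006 ]
```

Next I'll move over the switch at z≈110 and check with the wrist camera.

```bash
python3 -m crank '[[0.0065,-0.0402,0.0,0,0,0.006],[0,0,0.044,0,0,0],[0,0,0.044,0,0,0],[0,0,0,0,0,0],[0,0,0,0,0,0]]' 0
python3 goal.py 453.5 108.2 64
python3 - <<'E'
from h import *
from plant import bot
from scipy.spatial.transform import Rotation as Ro
o=bot.get_obs();c=bot.capture("wrist")
T=np.eye(4);T[:3,:3]=Ro.from_euler("xyz",o["tcp_rot"]).as_matrix();T[:3,3]=o["tool_pos"]
E=np.linalg.inv(T@c["tool_from_camera"]);np.save("E.npy",E)
f=240/np.tan(np.radians(c["fov_y"]/2));im=c["color"].copy()
hsv=cv2.cvtColor(im,cv2.COLOR_BGR2HSV)
r=(((hsv[...,0]<8)|(hsv[...,0]>172))&(hsv[...,1]>110)&(hsv[...,2]>60)).astype(np.uint8)
k,l,s,ce=cv2.connectedComponentsWithStats(r)
for i in range(1,k):
    if s[i,4]>60: print(ce[i].round(),s[i,2:],onz(c,*ce[i],60,E).round(1))
for p in([453.5,108.2,62],[469,105,56],[453.5,108.2,110]):
    q=E@np.r_[p,1];u,v=c["cx"]-f*q[0]/q[2],c["cy"]+f*q[1]/q[2];print(p,u,v)
    cv2.circle(im,(int(u),int(v)),4,(255,0,255),1)
cv2.imwrite("pics/w1.png",im)
E
```

```text
time: 3.32
tool_pos: [454.2, 105.5, 112.1]
tcp_rot: [-3.141, -0.002, -0.239]
contact_force: [-0.6, -0.7, -0.7]
grip_width: 0.3
finger_force: 0.0
3.325 [454.2 105.5 112.1] [-3.1413e+00 -1.7000e-03 -2.3880e-01] [-0.6 -0.7 -0.7] 0.3442050942869237
tool shift [-1.4 -2.4 48.1] turn [-0.0003 -0.0017 -0.0068]
[65. 20.] [ 14  12 102] [598.3 191.4  60. ]
[56. 34.] [ 15  12 105] [593.6 197.6  60. ]
[54. 51.] [13  9 88] [587.  201.8  60. ]
[54. 69.] [ 14   8 101] [579.8 204.9  60. ]
[607. 257.] [ 50   6 279] [420.1 -47.2  60. ]
[317. 260.] [ 41   6 223] [456.1 106.   60. ]
[462. 258.] [ 43   6 246] [438.1  29.4  60. ]
[171. 261.] [ 44   6 241] [474.4 183.2  60. ]
[453.5, 108.2, 62] 314.0003667350385 266.21892249063177
[469, 105, 56] 312.9990939619364 235.0630266173427
[453.5, 108.2, 110] 312.55934381570796 305.7073165542807
```

View pics/w1.png

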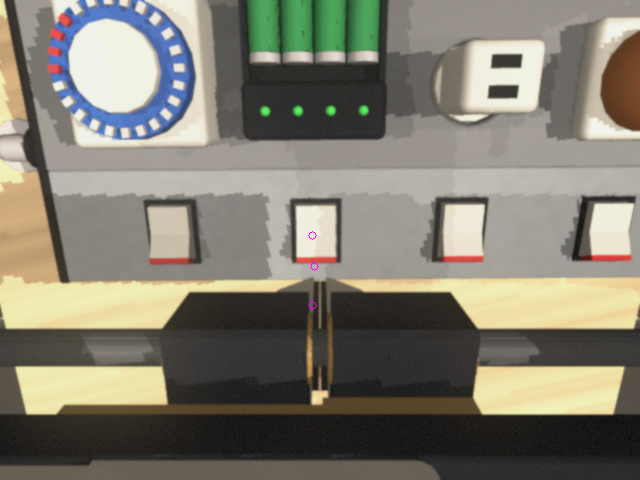

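The wrist view shows switch 2's red edge at (317,260), directly ahead of the shut fingers at (319,285). That gives an end at about (455.5,107). I'll press at (456,107), lowering in small steps.

```bash
python3 goal.py 456 107 66; python3 -m crank '[[0.001,-0.002,0.022,0,0,-0.006],[0,0,0.024,0,0,0],[0,0,0,0,0,0],[0,0,0,0,0,0]]' 0; python3 goal.py 456 107 58.5
```

```text
3.375 [454.6 105.6 112.5] [-3.1408e+00 -3.0000e-03 -2.3900e-01] [-0.3 -0.3  0.4] 0.4604724664190916
tool shift [ 0.9 -1.6 46.5] turn [-0.0007 -0.003  -0.007 ]
time: 3.88
tool_pos: [455.9, 107.7, 66.3]
tcp_rot: [-3.141, -0.003, -0.233]
contact_force: [-0.2, 0.1, 0.3]
grip_width: 0.1
finger_force: 0.0
3.875 [455.9 107.7  66.3] [-3.1409e+00 -2.7000e-03 -2.3310e-01] [-0.2  0.1  0.3] 0.14516073184073647
tool shift [0.2 0.6 7.8] turn [-0.0007 -0.0027 -0.001 ]
```

```bash
python3 -m crank '[[0,0,0.0015,0,0,0],[0,0,0.0015,0,0,0],[0,0,0.001,0,0,0],[0,0,0,0,0,0]]' 0;python3 -m crank '[[0,0,0.001,0,0,0],[0,0,0,0,0,0]]' 0;python3 -m crank '[[0,0,0.001,0,0,0],[0,0,0,0,0,0]]' 0
```

```text
time: 4.38
tool_pos: [454.9, 107.8, 60.8]
tcp_rot: [-3.142, -0.0, -0.233]
contact_force: [0.2, 0.2, 2.6]
grip_width: 0.4
finger_force: 0.9
time: 4.62
tool_pos: [454.7, 107.7, 59.5]
tcp_rot: [3.141, 0.0, -0.233]
contact_force: [-0.4, 0.5, -0.1]
grip_width: 0.4
finger_force: 0.1
time: 4.88
tool_pos: [454.8, 107.7, 58.5]
tcp_rot: [3.141, 0.0, -0.233]
contact_force: [-0.4, -0.4, 0.0]
grip_width: 0.6
finger_force: 0.0
```

The force rose to 2.6 N and then dropped to zero, so the switch has snapped over. Now I'll lift straight up and check.

```bash
python3 -m crank '[[0,0,-0.01,0,0,0],[0,0,-0.03,0,0,0],[0,0,-0.04,0,0,0],[0,0,-0.05,0,0,0],[0,0,0,0,0,0]]' 0
python3 -m crank '[[-0.01,0.05,0,0,0,0],[-0.01,0.06,0,0,0,0],[-0.01,0.06,0,0,0,0],[0,0,0,0,0,0],[0,0,0,0,0,0]]' 0
python3 - <<'E'
from plant import bot
import cv2,numpy as np
a=bot.capture("scene")["color"][150:310,280:560];b=bot.capture("wrist")["color"]
cv2.imwrite("pics/s2.png",cv2.resize(a,None,fx=2.8,fy=2.8,interpolation=cv2.INTER_CUBIC));cv2.imwrite("pics/w2.png",b)
E
```

```text
time: 5.5
tool_pos: [457.1, 107.9, 192.9]
tcp_rot: [-3.139, -0.009, -0.233]
contact_force: [1.0, -0.6, -0.6]
grip_width: 0.4
finger_force: 0.0
time: 6.12
tool_pos: [386.2, -50.7, 188.5]
tcp_rot: [-3.141, 0.0, -0.235]
contact_force: [-0.8, -0.5, 0.5]
grip_width: 0.3
finger_force: 0.0
```

View pics/s2.png

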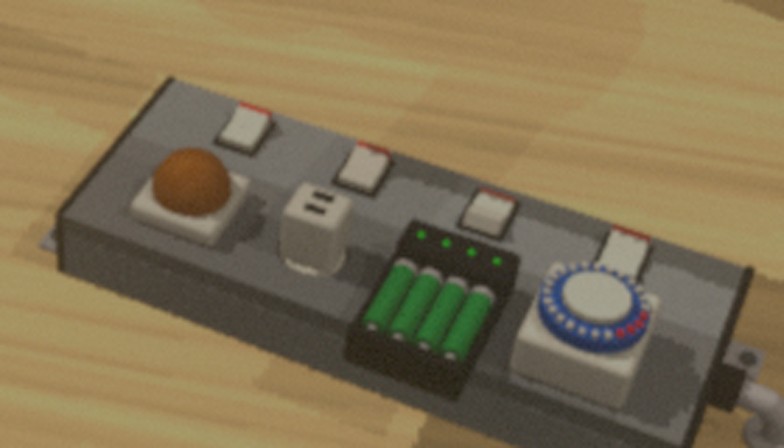

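View pics/w2.png

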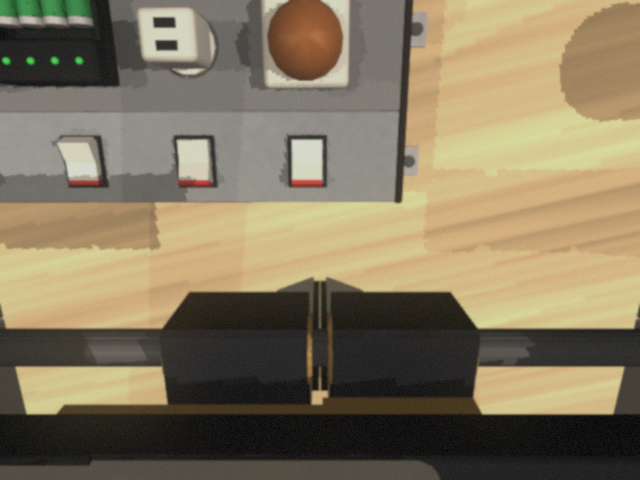

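The scene crop shows switch 2 at (488,212) tipped the other way, with its far end up. The other three switches and the plugs are unchanged. The wrist view confirms it at (82,162), and the hand is clear.

```bash
python3 -c "
from plant import bot
print(bot.close_job())"
```

```text
the job is handed in; nothing more can be done
None
```

The charger's switch (switch 2) is off, pressed with about 2.6 N; the other three switches are still on, no contact was made with the plugs or the tin, and the hand was clear when I handed the job in.

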